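# Shoe-care kit over to the other rack, in reverse order

## Task

Move the four shoe-care things (flat tin, round jar, brush, square bottle) from the light oak rack to the empty dark steel rack beside it, one in the middle of each bay, in reverse order: seen from the robot, what stands leftmost on the oak rack must end rightmost on the steel rack, the second from left second from right, and so on. Stand each one upright as it was, and leave the egg-shaped key holder, the shoe horn and the cycling clips where they are.

Things in the scene. Friction and masses are not known exactly. Their poses are not given: they have to be found in the camera images.
- oak_rack: Light oak rack, full at the start, left or right of the steel one. Fixed. Origin: centre of its underside, on the bench (z = 0). Board 100 (x) x 345 (y) x 12 mm high; things stand on it. Four bays along y, centred at x = 0, y = -127.5, -42.5, 42.5, 127.5 mm, parted by 5 mm oak dividers, 90 mm long in x, tops 38 mm up; open at -x and +x. +y points to the robot's left within 0.15 rad.
- steel_rack: Dark steel rack, empty at the start: the target. Fixed. Origin: centre of its underside, on the bench (z = 0). Board 100 (x) x 345 (y) x 12 mm high; things stand on it. Four bays along y, centred at x = 0, y = -127.5, -42.5, 42.5, 127.5 mm, parted by 5 mm steel wire dividers, 90 mm long in x, tops 38 mm up; open at -x and +x. +y points to the robot's left within 0.15 rad.
- tin: Flat round metal polish tin, 55 mm in diameter, 26 mm high, about 90 g. Origin: centre of its underside, z up.
- jar: Small round amber glass jar of shoe cream, 44 mm in diameter for the lower 30 mm, black cap 40 mm in diameter, 46 mm high in all, about 110 g. Origin: centre of its underside, z up.
- brush: Small shoe brush, bristles down: wooden block 36 mm (its x) x 58 mm (its y) from 20 to 40 mm up, on rigid bristles 30 x 52 mm, 21 mm high; about 80 g. Origin: centre of the underside of the bristles, z up. At the start its axes lie along the oak rack's within 0.1 rad.
- bottle: White square bottle of liquid polish, 34 x 34 mm and 50 mm high, with a round black cap 26 mm in diameter on top, 70 mm high in all, about 100 g. Origin: centre of its underside, z up. At the start its sides lie along the oak rack's within 0.1 rad.
- egg: Bystander: white ceramic egg-shaped key holder, 80 mm in diameter, 92 mm high. Origin: centre of its underside.
- shoe_horn: Bystander: flat chrome shoe horn, about 195 mm long (its y), 34 mm wide, 4 mm thick. Origin near its middle, on its underside.
- clips: Bystander: a pair of grey plastic cycling clips side by side, together about 64 (x) x 132 (y) x 12 mm. Origin: centre of the underside of the pair.
There are look-alikes about, which are no part of the job. Several things have the shape of the brush; the one meant has the colours described above.

How it is judged:
By the outcome, as a careful person would: the job done as asked, in the order asked, and still so for the second after the job is handed in, with the robot touching nothing.
It also fails if it takes over 102 s, if anything falls off the work surface, if the arm or the gripper's body presses on something with over 40 N, if the wrist force passes 120 N, or if a joint passes its speed limit or range.

## Robot

A 6-joint arm with a two-finger parallel gripper is mounted at the origin on the work surface. World frame = base frame: x ahead of the robot, y to its left, z up, the work surface at z = 0. Lengths are in m, angles in rad, forces in N, time in s.
With the tool pointing down it reaches from about 0.375 to 0.75 m from the base axis. Payload 9 kg.
Tool frame: the origin (TCP) lies on the centre line of the jaws, within the pads' length; the fingertips stand 22 mm ahead of it and the grasp point (between the pads) lies 3 mm ahead of it; z points along the fingers, y is the line along which they close (so a half turn about z gives the same grasp; the last joint's range is limited). The gripper opens to 85 mm and grips with 20 to 120 N. Pads are 22 mm wide; open, the fingers measure 114 mm over their backs; the gripper's body (76 mm by 85 mm) begins 54 mm behind the grasp point. The pads swing forward as they close: fully open they stand 13 mm farther back than shut.
Start: joints at [-1.388, 0.104, 0.097, 1.564, 0, 1.353], TCP at [0.234, -0.552, 0.227] pointing down, gripper open.
Joint ranges: [-2.99, 2.99], [-0.84, 1.86], [-1.1, 1.16], [-1.84, 2.11], [-1.51, 1.56], [-3.14, 3.14]. Speed limits (rad/s): [2.22, 2.22, 2.57, 3.14, 3.14, 3.14].

## Interface

Orientations are given as a rotation vector (axis times angle).
In Python, from workcell import env, imaging gives the robot as it stands.
- The arm moves only by the tool jog_arm, never from a script. Its argument "series" is a list of rows, each a list of 5 numbers: the shift along the tool's x, y, z each as a share of 0.5 m, from -1 to 1, then the turn about the tool's z as a share of 90 degrees, from -1 to 1, then the opening, from 0 (shut) to 1 (fully open). In form: [[x, y, z, turn, claw], ...]. A call has exactly 10 rows; each row shifts and turns the commanded pose from where the row before left it, along the tool's axes as they then stand; what a row does not reach is not made up. A row lasts 1/8 s, in which the tool goes at most 62.5 mm and 10.7 degrees, less where a joint would pass 70% of its speed; a pose out of reach is approached as far as the arm can. A call with a number of a shift or a turn outside -1 to 1 is refused whole. A call with a gripper value outside its range is refused whole. The fingers move at their own pace and stop on an object; "grip_force" is the grip in N (left out, the last holds). Time passes only in rows, so rows that do not move let the fingers close, or fill a call up. It gives the time, the measured TCP pose, the force, the opening and the grip force at its end, in the units of the state.
- env.read_state(): the state, without advancing time (a new reading comes with each control period).
- imaging.get_image(name): name is "scene" or "top" or "wrist"; returns a dict with "image" (384x512x3 uint8, red, green, blue), "fx", "fy", "cx", "cy" (pixels), "T" (4x4, takes a point from camera to world coordinates). Camera axes: x right, y down, z forward; pixel columns grow to the right and rows downward; lengths in m; the calibration is good to about 2 mm. A picture is of the moment at which its call begins. There is no depth.
- env.sign_off(): hands the job in; it is judged then, once.
The state is a dict: "time": time; "joint_pos": joint angles; "joint_velocities": joint speeds; "effort": joint torques, N m; "tool_pos": TCP position; "ee_rot": TCP orientation; "force": force on the tool from outside, world axes, zero at the start; "ft_torque": the same for the moment, N m; "finger_gap": opening from 0.0 (shut) to 1.0 (fully open); "finger_force": force on a finger pad.
Only numpy, scipy, OpenCV 4.12 (cv2) and the standard library are available. Lean on these libraries where they do the work, as an engineer would, in place of code of your own. Each camera call takes 0.05 s, during which the arm holds its last target. There are 200 camera calls.

## Working session

There is one attempt and no reset: what is moved stays moved. The work goes in short steps, Python scripts to look and compute and a tool call to move; the robot and the scene stay as the last step left them, time stands still between calls to the robot, and variables do not carry over. Pictures are saved under pics/ and viewed, at most 14 in all, crops included, and the job is handed in when it is done.

Besides the shell and the picture viewer there is one more tool, called after "Call:" in YAML: its name, and indented under it one key for each argument. jog_arm: Moves the arm, as the interface text tells. Its arguments: {"type":"object","properties":{"series":{"type":"array","items":{"type":"array","items":{"type":"number"}}},"grip_force":{"type":"number"}},"required":["series"]}

```bash
ls; mkdir -p pics; cat > h.py <<'E'
import cv2,numpy as np
from workcell import env,imaging
def snap(n,f):
    d=imaging.get_image(n); cv2.imwrite(f'pics/{f}.png',d['image'][:,:,::-1]); np.savez(f'pics/{f}.npz',**{k:np.array(v) for k,v in d.items()}); return d
def load(f): return np.load(f'pics/{f}.npz')
def ray(d,u,v):
    T=d['T']; r=T[:3,:3]@np.array([(u-d['cx'])/d['fx'],(v-d['cy'])/d['fy'],1]); return T[:3,3],r
def onz(d,u,v,z):
    o,r=ray(d,u,v); return o+r*(z-o[2])/r[2]
def tri(a,b):
    A=np.zeros((3,3));y=np.zeros(3)
    for d,u,v in (a,b):
        o,r=ray(d,u,v); r=r/np.linalg.norm(r); P=np.eye(3)-np.outer(r,r); A+=P;y+=P@o
    return np.linalg.solve(A,y)
def proj(d,p):
    T=d['T']; q=T[:3,:3].T@(np.array(p)-T[:3,3]); return np.array([d['fx']*q[0]/q[2]+d['cx'],d['fy']*q[1]/q[2]+d['cy']])
E
python3 - <<'E'
from h import *
np.set_printoptions(precision=4,suppress=True)
a=snap('scene','s0');b=snap('top','t0')
for d in (a,b): print(d['T'],d['fx'],d['cx'],d['cy'])
print(env.read_state())
im=cv2.imread('pics/t0.png'); cv2.imwrite('pics/t0b.png',cv2.resize(im,(800,600),interpolation=cv2.INTER_CUBIC))
im=cv2.imread('pics/s0.png'); cv2.imwrite('pics/s0b.png',cv2.resize(im,(800,600),interpolation=cv2.INTER_CUBIC))
E
```

```text
pics
[[-0.3674  0.6118 -0.7005  1.4978]
 [ 0.9299  0.2291 -0.2877  0.3295]
 [-0.0155 -0.7571 -0.6532  0.8956]
 [ 0.      0.      0.      1.    ]] 430.6485225100982 254.4278161690447 193.79669335555914
[[-0.0107 -0.9887  0.1494  0.3912]
 [-0.9996  0.0069 -0.0261 -0.0304]
 [ 0.0248 -0.1497 -0.9884  1.1902]
 [ 0.      0.      0.      1.    ]] 439.937729838177 261.421042777576 189.0085192272782
{'time': 0.1, 'joint_pos': array([-1.3877,  0.1046,  0.0965,  1.5639, -0.    ,  1.3531]), 'joint_velocities': array([ 0.    , -0.0022,  0.0005, -0.001 ,  0.0006, -0.0001]), 'effort': array([  0.0049, -55.8205,  50.472 ,   0.0129,  -0.0003,  -0.    ]), 'tool_pos': array([ 0.234 , -0.5521,  0.2259]), 'ee_rot': array([-3.0775, -0.6251, -0.    ]), 'force': array([ 0.1021, -0.6299,  0.2808]), 'ft_torque': array([ 0.0563,  0.0072, -0.0312]), 'finger_force': 0.0, 'finger_gap': 0.9973726737644815}
```

View pics/t0b.png

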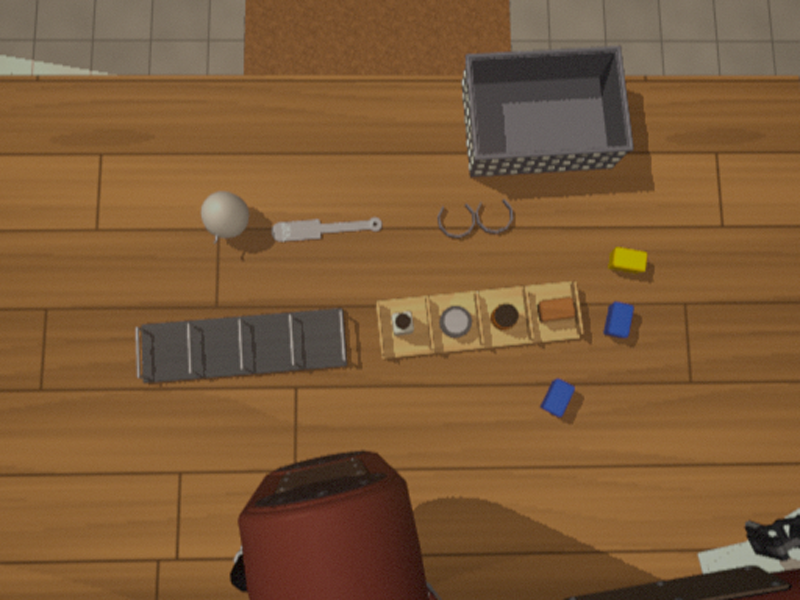

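View pics/s0b.png

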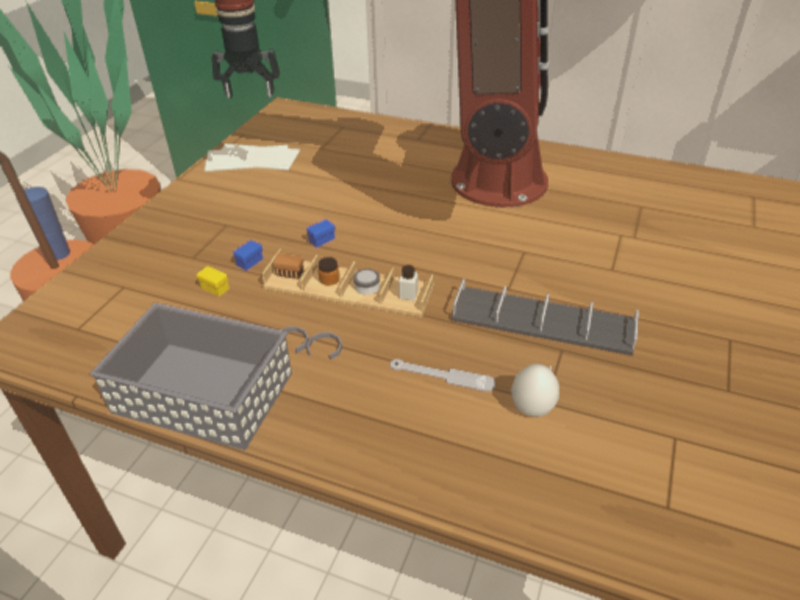

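The top view (800x600 scale) shows the steel rack on the left (137–345, 310–382) and the oak rack on the right (378–582, 283–358). From left to right the oak rack holds the bottle (402,321), tin (456,321), jar (505,316) and brown brush (557,309). The brush-shaped things are the brown one (557,309), yellow (629,260), blue (620,320) and blue (558,397). The brown one in the rack fits "wooden block", and I'll confirm it in an enlarged crop.

```bash
python3 - <<'E'
from h import *
def st(f,out,c1,c2,s):
    im=cv2.imread(f'pics/{f}.png'); L=[]
    for (x,y) in (c1,c2):
        L.append(cv2.resize(im[y:y+60,x:x+150],None,fx=s,fy=s,interpolation=cv2.INTER_CUBIC))
    cv2.imwrite(f'pics/{out}.png',np.vstack(L))
st('t0','tc',(235,175),(80,190),5)
st('s0','sc',(155,150),(275,170),5)
E
```

```text
(no output)
```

View pics/tc.png

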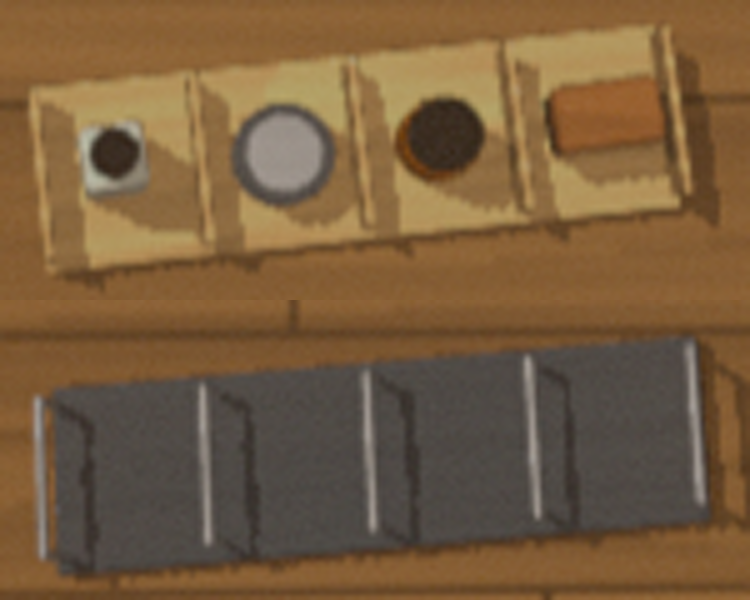

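View pics/sc.png

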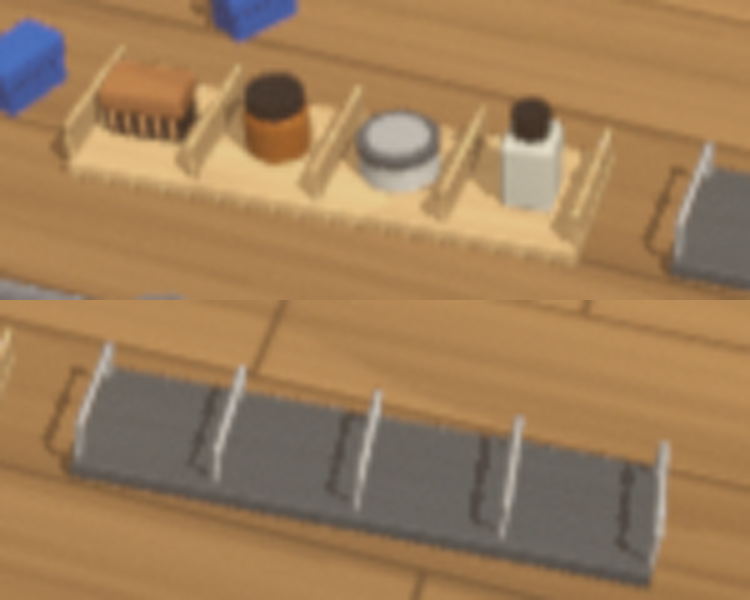

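The crops confirm the brush: a brown wooden block on dark bristles at tc (608,115), native (357,198). The blue and yellow pieces are look-alikes. Next I fit the rack poses from the divider tops in both views and triangulate the tops of the things.

```bash
cat > fit.py <<'E'
from h import *
from scipy.optimize import least_squares
np.set_printoptions(precision=4,suppress=True)
t=load('t0');s=load('s0')
n=lambda U,V,x,y:((U+.5)/5-.5+x,(V+.5)/5-.5+y)
ys=[.17,.085,0,-.085,-.17]
def fit(name,to,so,T,S,C):
    obs=[]
    for y,(a,b,c,d) in zip(ys,T):
        obs+=[(t,n(a,b,*to),(.045,y,.038)),(t,n(c,d,*to),(-.045,y,.038))]
    for y,(a,b) in zip(ys[::-1],S): obs.append((s,n(a,b,*so),(-.045,y,.038)))
    for (a,b),p in C: obs.append((s,n(a,b,*so),p))
    def w(q,p):
        c,si=np.cos(q[2]),np.sin(q[2]); return np.array([q[0]+c*p[0]-si*p[1],q[1]+si*p[0]+c*p[1],p[2]+q[3]])
    f=lambda q:np.concatenate([proj(d,w(q,p))-uv for d,uv,p in obs])
    r=least_squares(f,[.5,0,.05,0],loss='soft_l1'); print(name,r.x,'rms px',np.sqrt(np.mean(f(r.x)**2)),np.abs(f(r.x)).max())
    for y in (.1275,.0425,-.0425,-.1275): print('  bay',y,w(r.x,(0,y,.012)))
    return r.x
O=fit('oak',(235,175),(155,150),[(35,90,50,262),(192,73,208,242),(350,57,367,227),(508,42,524,210),(662,26,688,192)],
 [(124,48),(239,67),(359,88),(482,108),(608,130)],[((72,172),(.05,-.1725,0)),((575,264),(.05,.1725,0))])
S=fit('steel',(80,190),(275,170),[(39,97,44,258),(203,83,208,245),(367,70,373,232),(529,55,538,219),(690,40,701,205)],
 [(109,46),(242,67),(378,92),(519,118),(664,143)],[((70,172),(.05,-.1725,0)),((648,283),(.05,.1725,0))])
if __name__=='__main__':
  for k,a,b in [('bottle captop',(115,152),(531,106)),('tin top',(283,153),(400,135)),('jar top',(446,134),(275,90)),('brush top',(607,114),(148,80))]:
    print(k,tri((t,*n(*a,235,175)),(s,*n(*b,155,150))), 'top-on-z', onz(t,*n(*a,235,175),dict(b=.082,t=.038,j=.058)[k[0]] if k[:2]!='br' else .052))
E
python3 fit.py
```

```text
oak [ 0.5276 -0.1801  0.0938 -0.0014] rms px 0.42728230964969605 1.0857983400959483
  bay 0.1275 [ 0.5157 -0.0532  0.0106]
  bay 0.0425 [ 0.5236 -0.1378  0.0106]
  bay -0.0425 [ 0.5316 -0.2224  0.0106]
  bay -0.1275 [ 0.5396 -0.307   0.0106]
steel [ 0.4873  0.2216  0.0759 -0.0042] rms px 0.7633787505005584 2.3672381673074767
  bay 0.1275 [0.4776 0.3488 0.0078]
  bay 0.0425 [0.484  0.264  0.0078]
  bay -0.0425 [0.4905 0.1792 0.0078]
  bay -0.1275 [0.4969 0.0945 0.0078]
bottle captop [ 0.5179 -0.0499  0.0824] top-on-z [ 0.5179 -0.0496  0.082 ]
tin top [ 0.5217 -0.139   0.0377] top-on-z [ 0.5217 -0.1391  0.038 ]
jar top [ 0.5288 -0.2225  0.0567] top-on-z [ 0.5287 -0.2224  0.058 ]
brush top [ 0.5398 -0.3095  0.0496] top-on-z [ 0.5393 -0.3086  0.052 ]
```

Heights and bay spacing agree with the text: tin top 0.038, cap 0.082, jar 0.057, brush 0.050. The order from the left is bottle, tin, jar, brush, so on the steel rack from the left it must be brush, jar, tin, bottle. I start with the brush, with the jaws closing along rack x because the bays are open that way.

Call:
jog_arm:
  series:
    - [0,0,0,-0.115,1]
    - [0,0,0,-0.115,1]
    - [0,0,0,-0.115,1]
    - [0,0,0,-0.115,1]
    - [0,0,0,-0.115,1]
    - [0,0,0,-0.115,1]
    - [0,0,0,-0.115,1]
    - [0.06,0.09,0,0,1]
    - [0.06,0.09,0,0,1]
    - [0.06,0.09,0,0,1]
  grip_force: 40

```text
time: 1.35
tool_pos: [0.361, -0.4489, 0.2262]
ee_rot: [-2.114, -2.323, -0.0]
force: [0.7, 0.1, -0.5]
finger_gap: 0.998
finger_force: 0.0
```

Call:
jog_arm:
  series:
    - [0.06,0.09,0,0,1]
    - [0.06,0.09,0,0,1]
    - [0.06,0.09,0,0,1]
    - [0.06,0.09,0,0,1]
    - [0,0,0,0,1]
    - [0,0,0,0,1]
    - [0,0,0,0,1]
    - [0,0,0,0,1]
    - [0,0,0,0,1]
    - [0,0,0,0,1]

```text
time: 2.6
tool_pos: [0.5277, -0.314, 0.2267]
ee_rot: [2.115, 2.323, -0.0]
force: [-0.8, -0.0, 0.1]
finger_gap: 0.997
finger_force: 0.0
```

```bash
cat > go.py <<'E'
from h import *
from scipy.spatial.transform import Rotation as R
np.set_printoptions(precision=4,suppress=True)
def go(p,yaw,tag=''):
    "print shift (tool shares) and turn share to reach TCP p with tool-y at world angle yaw"
    s=env.read_state(); M=R.from_rotvec(s['ee_rot']).as_matrix()
    d=M.T@(np.array(p)-s['tool_pos']); y=M[:,1]; e=(np.arctan2(y[1],y[0])-yaw+np.pi/2)%np.pi-np.pi/2
    print(tag,'t',s['time'],'pos',s['tool_pos'],'F',s['force'],'gap',s['finger_gap'],s['finger_force'],'tilt',M[2,2]); print('  shift',d/.5,'turn',e/(np.pi/2), 'yaw',np.arctan2(y[1],y[0]))
E
python3 - <<'E'
from go import *
go([.5396,-.309,.07],.0938)
d=snap('wrist','w0'); print(d['T'],d['fx'])
cv2.imwrite('pics/w0b.png',cv2.resize(d['image'][:,:,::-1],(800,600),interpolation=cv2.INTER_CUBIC))
E
```

```text
t 2.6 pos [ 0.5277 -0.314   0.2267] F [-0.8383 -0.0105  0.1391] gap 0.9972660424797496 0.0 tilt -0.9999999853892847
  shift [0.0077 0.0247 0.3133] turn 0.00011097166494339275 yaw 0.09397431388367149
[[ 0.9956  0.0905  0.0254  0.5203]
 [ 0.094  -0.9589 -0.2678 -0.2459]
 [ 0.0001  0.269  -0.9631  0.3747]
 [ 0.      0.      0.      1.    ]] 278.97864327355614
```

View pics/w0b.png

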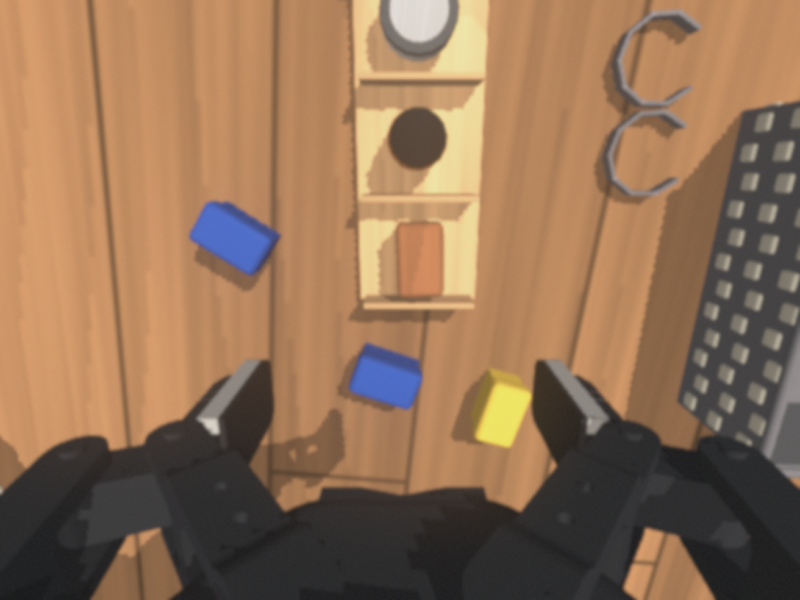

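The wrist view (800x600) shows the brush top with corners (400,224), (440,222), (443,296), (402,297), the jar cap at (417,138), the divider tops at (415,78), (419,199), (418,302), and the brush lying square to the rack.

```bash
python3 - <<'E'
from go import *
w=load('w0');t=load('t0')
W=lambda U,V:((U+.5)*.64-.5,(V+.5)*.64-.5)
n=lambda U,V:((U+.5)/5-.5+235,(V+.5)/5-.5+175)
for k,(U,V) in dict(a=(400,224),b=(440,222),c=(443,296),d=(402,297),ctr=(421,260)).items(): print(k,onz(w,*W(U,V),.052))
print('brush tri',tri((w,*W(421,260)),(t,*n(607,114))),'jar',onz(w,*W(417,138),.058),tri((w,*W(417,138)),(t,*n(446,134))))
from fit import O
c,s=np.cos(O[2]),np.sin(O[2])
for y in(.0,-.085,-.17):print(y,[proj(w,(O[0]+c*x-s*y,O[1]+s*x+c*y,.038))/.64 for x in(-.045,.045)])
E
```

```text
a [ 0.5222 -0.2849  0.052 ]
b [ 0.5514 -0.2807  0.052 ]
c [ 0.5604 -0.3368  0.052 ]
d [ 0.529  -0.3406  0.052 ]
ctr [ 0.5405 -0.3103  0.052 ]
brush tri [ 0.5422 -0.3147  0.0282] jar [ 0.5284 -0.2245  0.058 ] [ 0.5291 -0.2238  0.0507]
oak [ 0.5276 -0.1801  0.0938 -0.0014] rms px 0.42728230964969605 1.0857983400959483
  bay 0.1275 [ 0.5157 -0.0532  0.0106]
  bay 0.0425 [ 0.5236 -0.1378  0.0106]
  bay -0.0425 [ 0.5316 -0.2224  0.0106]
  bay -0.1275 [ 0.5396 -0.307   0.0106]
steel [ 0.4873  0.2216  0.0759 -0.0042] rms px 0.7633787505005584 2.3672381673074767
  bay 0.1275 [0.4776 0.3488 0.0078]
  bay 0.0425 [0.484  0.264  0.0078]
  bay -0.0425 [0.4905 0.1792 0.0078]
  bay -0.1275 [0.4969 0.0945 0.0078]
0.0 [array([357.2699,  73.1067]), array([485.1196,  73.157 ])]
-0.085 [array([360.3386, 196.4184]), array([479.3232, 196.4596])]
-0.17 [array([363.0093, 303.7379]), array([474.2786, 303.7718])]
```

The wrist view agrees within 2 mm. I descend on the brush, with the grasp point at z of about 0.042, and close.

Call:
jog_arm:
  series:
    - [0.008,0.026,0,-0.017,1]
    - [0,0,0.09,0,1]
    - [0,0,0.09,0,1]
    - [0,0,0.09,0,1]
    - [0,0,0.06,0,1]
    - [0,0,0.033,0,1]
    - [0,0,0,0,1]
    - [0,0,0,0,0]
    - [0,0,0,0,0]
    - [0,0,0,0,0]
  grip_force: 30

```text
time: 3.9
tool_pos: [0.541, -0.309, 0.0463]
ee_rot: [2.082, 2.35, -0.0]
force: [2.8, 0.8, 25.4]
finger_gap: 0.379
finger_force: 14.1
```

Call:
jog_arm:
  series:
    - [0,0,0,0,0]
    - [0,0,0,0,0]
    - [0,0,0,0,0]
    - [0,0,0,0,0]
    - [0,0,-0.03,0,0]
    - [0,0,-0.07,0,0]
    - [0,0,-0.1,0,0]
    - [0,0,-0.1,0,0]
    - [0,0,0,0,0]
    - [0,0,0,0,0]

```text
time: 5.15
tool_pos: [0.5404, -0.3085, 0.1948]
ee_rot: [2.083, 2.352, -0.0]
force: [-0.4, -0.2, -1.0]
finger_gap: -0.0
finger_force: 0.0
```

```bash
python3 - <<'E'
from go import *
go([.4776,.3488,.2],.0759)
E
```

```text
t 5.15 pos [ 0.5404 -0.3085  0.1948] F [-0.3894 -0.2032 -0.9601] gap -0.0004977413082225728 0.0 tilt -0.9999999954614001
  shift [ 1.3202  0.0341 -0.0104] turn 0.028798528336812814 yaw 0.1211366225285643
```

The grip slipped off. The upward force of 25 N suggests the pads swung down against something. I look before going on.

```bash
python3 - <<'E'
from go import *
d=snap('wrist','w1'); e=snap('scene','s1'); t=snap('top','t1')
a=cv2.resize(d['image'][60:300,130:430,::-1],(750,600),interpolation=cv2.INTER_CUBIC)
b=cv2.resize(e['image'][100:220,130:290,::-1],(400,300),interpolation=cv2.INTER_CUBIC)
c=cv2.resize(t['image'][150:270,230:390,::-1],(400,300),interpolation=cv2.INTER_CUBIC)
cv2.imwrite('pics/m1.png',np.hstack([cv2.resize(a,(400,600)),np.vstack([b,c])]))
E
```

```text
(no output)
```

View pics/m1.png

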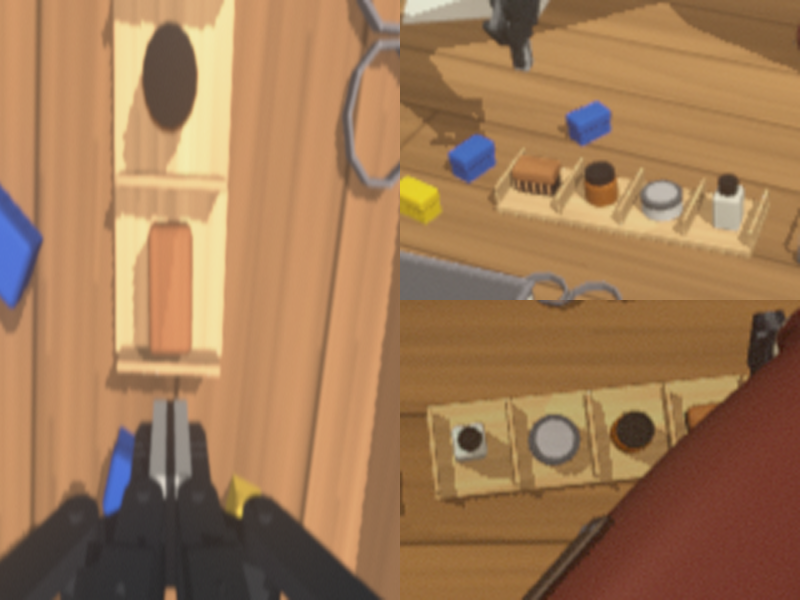

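The brush still stands upright in its bay at composite (170,288), and the shut fingertips show at (170,400). I now work out where the tips and pads really are relative to the TCP.

```bash
python3 - <<'E'
from go import *
w=load('w1'); p=onz(w,130+170*.75,60+288*.4,.052); print('brush',p)
for (u,v) in [(147,224),(190,222),(192,352),(149,355)]: print(onz(w,130+u*.75,60+v*.4,.052))
s=env.read_state(); M=R.from_rotvec(s['ee_rot']).as_matrix()
def tool(d,u,v,pos,M):
    o,r=ray(d,u,v); o=M.T@(o-pos); r=M.T@r
    for x in (-.011,0,.011): print('  toolx',x,o+r*(x-o[0])/r[0])
tool(w,130+170*.75,60+400*.4,s['tool_pos'],M)
M0=R.from_rotvec([2.115,2.323,0]).as_matrix()
w0=load('w0')
for U,V in ((265,362),(540,362)): tool(w0,U*.64,V*.64,np.array([.5277,-.314,.2267]),M0)
E
```

```text
brush [ 0.5398 -0.3094  0.052 ]
[ 0.5186 -0.2844  0.052 ]
[ 0.5519 -0.2795  0.052 ]
[ 0.5613 -0.3359  0.052 ]
[ 0.5263 -0.3416  0.052 ]
  toolx -0.011 [-0.011  -0.0002  0.0402]
  toolx 0 [ 0.     -0.0003  0.0138]
  toolx 0.011 [ 0.011  -0.0004 -0.0125]
  toolx -0.011 [-0.011  -0.0595  0.023 ]
  toolx 0 [ 0.     -0.0514 -0.0007]
  toolx 0.011 [ 0.011  -0.0433 -0.0243]
  toolx -0.011 [-0.011   0.058   0.0231]
  toolx 0 [ 0.      0.0498 -0.0006]
  toolx 0.011 [ 0.011   0.0416 -0.0243]
```

```bash
python3 - <<'E'
from go import *
w=load('s1')
for tz in (-.022,-.01,0,.01,.022,.035): print(tz,proj(w,(.5404,-.3085,.1948-tz)))
im=cv2.imread('pics/s1.png')[70:145,140:240]; cv2.imwrite('pics/g1.png',cv2.resize(im,None,fx=8,fy=8,interpolation=cv2.INTER_CUBIC))
E
```

```text
-0.022 [177.7766 121.4141]
-0.01 [178.2983 124.8458]
0 [178.7283 127.6742]
0.01 [179.154  130.4746]
0.022 [179.6593 133.7986]
0.035 [180.2001 137.3556]
```

View pics/g1.png

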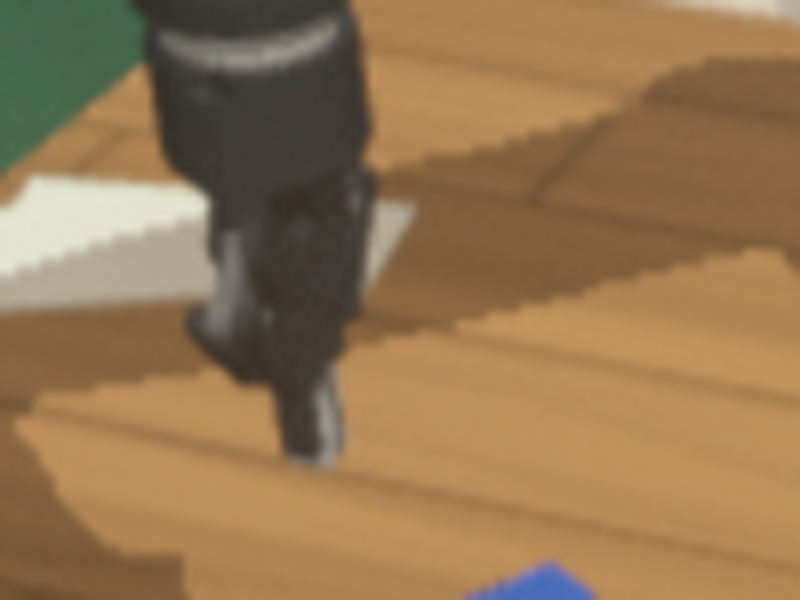

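The shut tip projects at native (179,128), which is TCP offset of about 0 and not 22 mm ahead. That explains the slip: the tips closed on the brush top at z 0.052. I go about 20 mm lower for every grasp and retry, watching the force.

Call:
jog_arm:
  series:
    - [-0.002,0,0,0,1]
    - [0,0,0.06,0,1]
    - [0,0,0.09,0,1]
    - [0,0,0.08,0,1]
    - [0,0,0.06,0,1]
    - [0,0,0.03,0,1]
    - [0,0,0.018,0,1]
    - [0,0,0,0,1]
    - [0,0,0,0,0]
    - [0,0,0,0,0]
  grip_force: 35

```text
time: 6.55
tool_pos: [0.5411, -0.31, 0.0272]
ee_rot: [2.082, 2.351, -0.0]
force: [-0.3, -0.3, 0.2]
finger_gap: 0.608
finger_force: 0.0
```

Call:
jog_arm:
  series:
    - [0,0,0,0,0]
    - [0,0,0,0,0]
    - [0,0,0,0,0]
    - [0,0,0,0,0]
    - [0,0,0,0,0]
    - [0,0,0,0,0]
    - [0,0,0,0,0]
    - [0,0,0,0,0]
    - [0,0,0,0,0]
    - [0,0,0,0,0]

```text
time: 7.8
tool_pos: [0.541, -0.3098, 0.0269]
ee_rot: [2.082, 2.351, -0.0]
force: [-0.3, -0.0, 5.3]
finger_gap: 0.418
finger_force: 36.8
```

Gripped at gap 0.418, which is 36 mm. Now lift.

Call:
jog_arm:
  series:
    - [0,0,-0.02,0,0]
    - [0,0,-0.05,0,0]
    - [0,0,-0.08,0,0]
    - [0,0,-0.08,0,0]
    - [0,0,-0.03,0,0]
    - [0,0,0,0,0]
    - [0.04,0,0,0,0]
    - [0.08,0,0,0,0]
    - [0.1,0,0,0,0]
    - [0.1,0,0,0,0]

```text
time: 9.05
tool_pos: [0.5199, -0.1488, 0.1535]
ee_rot: [-2.081, -2.349, 0.001]
force: [1.3, 0.8, -1.1]
finger_gap: 0.409
finger_force: 36.1
```

```bash
python3 - <<'E'
from go import *
go([.4776,.3488,.2],.0759)
E
```

```text
t 9.05 pos [ 0.5199 -0.1488  0.1535] F [ 1.2872  0.805  -1.1019] gap 0.4093271458853021 36.095699071884155 tilt -0.9999943721154422
  shift [ 0.9983  0.0356 -0.0911] turn 0.02849143337733056 yaw 0.12065423889423244
```

Call:
jog_arm:
  series:
    - [0.1,0,0,0.0285,0]
    - [0.11,0,0,0,0]
    - [0.11,0,0,0,0]
    - [0.11,0,0,0,0]
    - [0.11,0,0,0,0]
    - [0.11,0,0,0,0]
    - [0.11,0,0,0,0]
    - [0.11,0,0,0,0]
    - [0.07,0,0,0,0]
    - [0.05,0,0,0,0]

```text
time: 10.3
tool_pos: [0.4796, 0.3439, 0.1533]
ee_rot: [-2.132, -2.305, 0.005]
force: [1.1, -0.5, -0.1]
finger_gap: 0.414
finger_force: 36.1
```

Call:
jog_arm:
  series:
    - [0,0,0,0,0]
    - [0,0,0,0,0]
    - [0,0,0,0,0]
    - [0,0,0,0,0]
    - [0,0,0,0,0]
    - [0,0,0,0,0]
    - [0,0,0,0,0]
    - [0,0,0,0,0]
    - [0,0,0,0,0]
    - [0,0,0,0,0]

```text
time: 11.55
tool_pos: [0.4812, 0.3427, 0.1561]
ee_rot: [2.135, 2.305, -0.0]
force: [0.5, 0.2, -1.2]
finger_gap: 0.411
finger_force: 36.1
```

```bash
python3 - <<'E'
from go import *
go([.4776,.3488,.03],.0759)
d=snap('wrist','w2')
cv2.imwrite('pics/w2b.png',cv2.resize(d['image'][:,:,::-1],(800,600),interpolation=cv2.INTER_CUBIC))
from fit import S
c,s=np.cos(S[2]),np.sin(S[2])
for y in(.17,.085,0,-.085):print(y,[(proj(d,(S[0]+c*x-s*y,S[1]+s*x+c*y,.038))+.5)/.64 for x in(-.045,.045)])
E
```

```text
t 11.55 pos [0.4812 0.3427 0.1561] F [ 0.5181  0.2376 -1.1549] gap 0.41092170219169144 36.08523666858673 tilt -0.9999999956532347
  shift [ 0.0127 -0.0062  0.2521] turn 0.00039211510649180795 yaw 0.07651593296895817
oak [ 0.5276 -0.1801  0.0938 -0.0014] rms px 0.42728230964969605 1.0857983400959483
  bay 0.1275 [ 0.5157 -0.0532  0.0106]
  bay 0.0425 [ 0.5236 -0.1378  0.0106]
  bay -0.0425 [ 0.5316 -0.2224  0.0106]
  bay -0.1275 [ 0.5396 -0.307   0.0106]
steel [ 0.4873  0.2216  0.0759 -0.0042] rms px 0.7633787505005584 2.3672381673074767
  bay 0.1275 [0.4776 0.3488 0.0078]
  bay 0.0425 [0.484  0.264  0.0078]
  bay -0.0425 [0.4905 0.1792 0.0078]
  bay -0.1275 [0.4969 0.0945 0.0078]
0.17 [array([324.3092, 203.4199]), array([474.3109, 203.5274])]
0.085 [array([330.5312, 335.9692]), array([468.477 , 336.0608])]
0 [array([335.8274, 448.7965]), array([463.5111, 448.8756])]
-0.085 [array([340.3902, 545.9988]), array([459.2328, 546.0678])]
```

View pics/w2b.png

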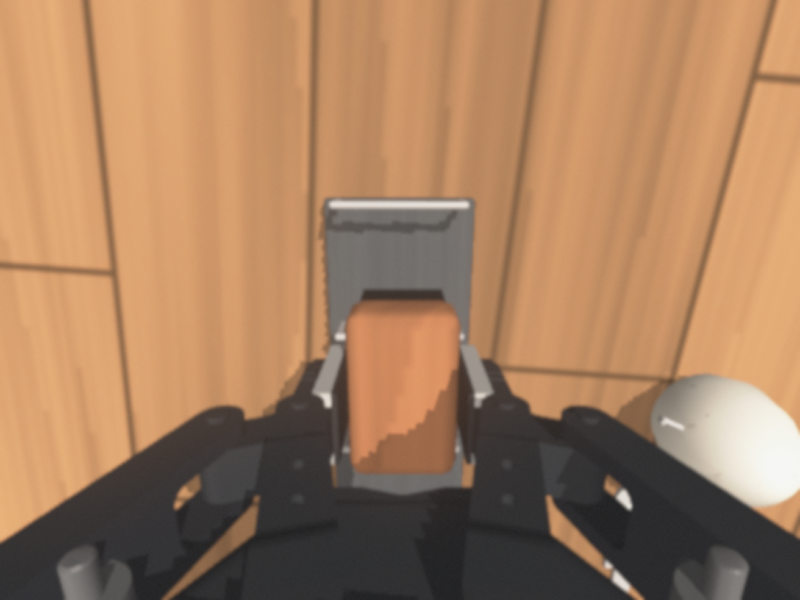

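The second picture agrees: the divider tops at (327–472, 204) and (335–467, 337) match the model within 2 px. The brush is held square, its top spanning (349–459, 303–472).

```bash
python3 - <<'E'
from go import *
w=load('w2'); s=env.read_state(); M=R.from_rotvec(s['ee_rot']).as_matrix()
for u,v in((405,303),(405,472),(349,390),(459,390)):
  print(M.T@(onz(w,(u+.5)*.64-.5,(v+.5)*.64-.5,.181)-s['tool_pos']))
E
```

```text
[ 0.0303 -0.0002 -0.025 ]
[-0.0283 -0.0001 -0.025 ]
[ 0.0018 -0.0177 -0.025 ]
[ 0.0018  0.0168 -0.025 ]
```

Call:
jog_arm:
  series:
    - [0.011,-0.006,0,0,0]
    - [0,0,0.04,0,0]
    - [0,0,0.08,0,0]
    - [0,0,0.06,0,0]
    - [0,0,0.04,0,0]
    - [0,0,0.02,0,0]
    - [0,0,0.014,0,0]
    - [0,0,0,0,0]
    - [0,0,0,0,0]
    - [0,0,0,0,0]

```text
time: 12.85
tool_pos: [0.4783, 0.3482, 0.0298]
ee_rot: [2.135, 2.304, 0.002]
force: [0.6, -0.3, -1.3]
finger_gap: 0.412
finger_force: 36.1
```

```bash
python3 - <<'E'
from go import *
go([.4776,.3488,.0275],.0759)
E
```

```text
t 12.85 pos [0.4783 0.3482 0.0298] F [ 0.5824 -0.2531 -1.3295] gap 0.41202620066686957 36.10041797161102 tilt -0.9999993318526286
  shift [ 0.0014 -0.0013  0.0046] turn 0.00036332887054962344 yaw 0.07647071565527781
```

Call:
jog_arm:
  series:
    - [0,0,0.004,0,0]
    - [0,0,0,0,0]
    - [0,0,0,0,0]
    - [0,0,0,0,0.6]
    - [0,0,0,0,1]
    - [0,0,0,0,1]
    - [0,0,0,0,1]
    - [0,0,-0.05,0,1]
    - [0,0,-0.1,0,1]
    - [0,0,-0.1,0,1]

```text
time: 14.1
tool_pos: [0.4775, 0.3478, 0.1532]
ee_rot: [-2.135, -2.305, 0.001]
force: [0.4, -0.0, 0.5]
finger_gap: 1.0
finger_force: 0.0
```

```bash
python3 - <<'E'
from go import *
d=snap('wrist','w3');  t=snap('top','t3')
go([.5288,-.2235,.03],.0938)
cv2.imwrite('pics/w3b.png',np.hstack([cv2.resize(d['image'][:,:,::-1],(400,300)),cv2.resize(t['image'][150:270,60:220,::-1],(400,300),interpolation=cv2.INTER_CUBIC)]))
E
```

```text
t 14.2 pos [0.4806 0.3492 0.1587] F [ 0.3002 -0.1687 -0.0063] gap 0.9999196065456638 0.0 tilt -0.9999573964317351
  shift [-1.1502  0.0062  0.2541] turn -0.011014969331440238 yaw 0.07649772663441518
```

View pics/w3b.png

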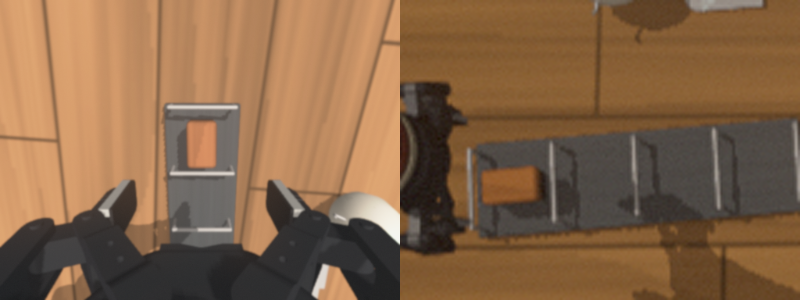

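The brush stands upright in the middle of the leftmost steel bay (top crop (512,183), between dividers 470 and 553). Next is the jar.

Call:
jog_arm:
  series:
    - [-0.06,0,0,-0.011,1]
    - [-0.12,0,0,0,1]
    - [-0.12,0,0,0,1]
    - [-0.12,0,0,0,1]
    - [-0.12,0,0,0,1]
    - [-0.12,0,0,0,1]
    - [-0.12,0,0,0,1]
    - [-0.12,0,0,0,1]
    - [-0.12,0,0,0,1]
    - [-0.069,-0.011,0,0,1]

```text
time: 15.45
tool_pos: [0.5225, -0.1976, 0.1516]
ee_rot: [2.117, 2.321, -0.0]
force: [0.2, 1.4, 0.3]
finger_gap: 1.001
finger_force: 0.0
```

Call:
jog_arm:
  series:
    - [0,0,0,0,1]
    - [0,0,0,0,1]
    - [0,0,0,0,1]
    - [0,0,0,0,1]
    - [0,0,0,0,1]
    - [0,0,0,0,1]
    - [0,0,0,0,1]
    - [0,0,0,0,1]
    - [0,0,0,0,1]
    - [0,0,0,0,1]

```text
time: 16.7
tool_pos: [0.5227, -0.1948, 0.1521]
ee_rot: [2.115, 2.323, -0.0]
force: [0.1, -0.3, -0.1]
finger_gap: 1.004
finger_force: 0.0
```

```bash
python3 - <<'E'
from go import *
go([.5288,-.2235,.017],.0938)
E
```

```text
t 16.7 pos [ 0.5227 -0.1948  0.1521] F [ 0.1351 -0.2854 -0.1037] gap 1.0036213616965106 0.0 tilt -0.9999999959143486
  shift [-0.0583  0.0067  0.2702] turn -9.299772914662921e-05 yaw 0.0936539195086562
```

Call:
jog_arm:
  series:
    - [-0.058,0.007,0,0,1]
    - [0,0,0,0,1]
    - [0,0,0.06,0,1]
    - [0,0,0.08,0,1]
    - [0,0,0.07,0,1]
    - [0,0,0.04,0,1]
    - [0,0,0.02,0,1]
    - [0,0,0,0,1]
    - [0,0,0,0,0]
    - [0,0,0,0,0]

```text
time: 17.95
tool_pos: [0.5296, -0.2238, 0.0182]
ee_rot: [2.114, 2.322, 0.0]
force: [0.5, -0.6, 0.9]
finger_gap: 0.604
finger_force: 0.0
```

Call:
jog_arm:
  series:
    - [0,0,0,0,0]
    - [0,0,0,0,0]
    - [0,0,0,0,0]
    - [0,0,0,0,0]
    - [0,0,0,0,0]
    - [0,0,0,0,0]
    - [0,0,0,0,0]
    - [0,0,0,0,0]
    - [0,0,0,0,0]
    - [0,0,0,0,0]

```text
time: 19.2
tool_pos: [0.5296, -0.2237, 0.0183]
ee_rot: [2.114, 2.322, 0.0]
force: [-1.2, 0.4, 6.0]
finger_gap: 0.496
finger_force: 35.7
```

Call:
jog_arm:
  series:
    - [0,0,-0.02,0,0]
    - [0,0,-0.05,0,0]
    - [0,0,-0.08,0,0]
    - [0,0,-0.08,0,0]
    - [0,0,-0.03,0,0]
    - [0,0,0,0,0]
    - [0.04,0,0,0,0]
    - [0.08,0,0,0,0]
    - [0.1,0,0,0,0]
    - [0.1,0,0,0,0]

```text
time: 20.45
tool_pos: [0.5124, -0.0613, 0.1451]
ee_rot: [-2.113, -2.321, 0.001]
force: [0.8, -0.4, -0.9]
finger_gap: 0.497
finger_force: 35.9
```

```bash
python3 - <<'E'
from go import *
go([.484,.264,.145],.0759)
E
```

```text
t 20.45 pos [ 0.5124 -0.0613  0.1451] F [ 0.8114 -0.3849 -0.9143] gap 0.49739363206042847 35.89359109872021 tilt -0.9999958529192114
  shift [0.6531 0.0043 0.0012] turn 0.011312988243681276 yaw 0.09367040037824828
```

Call:
jog_arm:
  series:
    - [0.08,0,0,0.0113,0]
    - [0.1,0,0,0,0]
    - [0.1,0,0,0,0]
    - [0.1,0,0,0,0]
    - [0.1,0,0,0,0]
    - [0.08,0,0,0,0]
    - [0.06,0,0,0,0]
    - [0.03,-0.007,0,0,0]
    - [0,0,0,0,0]
    - [0,0,0,0,0]

```text
time: 21.7
tool_pos: [0.485, 0.2589, 0.1467]
ee_rot: [2.136, 2.303, -0.001]
force: [0.6, 0.0, -1.0]
finger_gap: 0.5
finger_force: 35.9
```

```bash
python3 - <<'E'
from go import *
go([.484,.264,.019],.0759)
w=snap('wrist','w4')
cv2.imwrite('pics/w4b.png',w['image'][120:384,100:412,::-1])
E
```

```text
t 21.7 pos [0.485  0.2589 0.1467] F [ 0.5934  0.0461 -1.043 ] gap 0.499561108337544 35.89111259789206 tilt -0.9999997429512409
  shift [ 0.0104 -0.0011  0.2555] turn -0.0003704530226053766 yaw 0.0753180937528414
```

View pics/w4b.png

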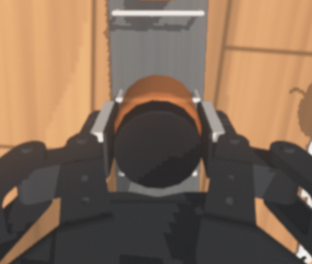

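The jar is held upright, with its cap centre at crop (158,146), native (258,266).

```bash
python3 - <<'E'
from go import *
w=load('w4'); s=env.read_state(); M=R.from_rotvec(s['ee_rot']).as_matrix()
for v in (100,146,187): print(M.T@(onz(w,258,120+v,.1864)-s['tool_pos']))
go([.484,.264,.0195],.0759)
E
```

```text
[ 0.0235 -0.0009 -0.0395]
[ 0.0019 -0.0009 -0.0395]
[-0.0194 -0.0008 -0.0395]
 t 21.75 pos [0.4852 0.2588 0.1469] F [ 0.3544  0.375  -1.0919] gap 0.4996181392316089 35.89046207838692 tilt -0.9999998858259334
  shift [ 0.0107 -0.0015  0.2547] turn -0.000658760800864905 yaw 0.07486522095376487
```

Call:
jog_arm:
  series:
    - [0.007,-0.001,0,0,0]
    - [0,0,0.04,0,0]
    - [0,0,0.08,0,0]
    - [0,0,0.06,0,0]
    - [0,0,0.04,0,0]
    - [0,0,0.02,0,0]
    - [0,0,0.014,0,0]
    - [0,0,0.002,0,0]
    - [0,0,0,0,0]
    - [0,0,0,0,0]

```text
time: 23.0
tool_pos: [0.4849, 0.2633, 0.0198]
ee_rot: [2.135, 2.304, 0.001]
force: [0.7, -0.0, -1.4]
finger_gap: 0.498
finger_force: 35.9
```

```bash
python3 - <<'E'
from go import *
go([.484,.264,.0185],.0759)
E
```

```text
t 23.0 pos [0.4849 0.2633 0.0198] F [ 0.6601 -0.0421 -1.3925] gap 0.49819445841313137 35.8843128872104 tilt -0.9999993810886803
  shift [ 0.0014 -0.0016  0.0025] turn 6.731758016479589e-05 yaw 0.07600574220765148
```

Release, rise and read the way to the tin. The bottle stands in the leftmost oak bay, so the approach stays high.

Call:
jog_arm:
  series:
    - [0,0,0.002,0,0]
    - [0,0,0,0,0]
    - [0,0,0,0,0.6]
    - [0,0,0,0,1]
    - [0,0,0,0,1]
    - [0,0,0,0,1]
    - [0,0,-0.04,0,1]
    - [0,0,-0.1,0,1]
    - [0,0,-0.1,0,1]
    - [0,0,-0.03,0,1]

```text
time: 24.25
tool_pos: [0.486, 0.2637, 0.1568]
ee_rot: [2.134, 2.302, 0.007]
force: [-0.1, -0.1, -0.4]
finger_gap: 1.002
finger_force: 0.0
```

```bash
python3 - <<'E'
from go import *
go([.5217,-.139,.015],.0938)
snap('wrist','w5')
E
```

```text
t 24.25 pos [0.486  0.2637 0.1568] F [-0.0849 -0.1047 -0.4381] gap 1.0024720887160867 0.0 tilt -0.9999872183639937
  shift [-0.8087  0.0087  0.283 ] turn -0.011333320782505372 yaw 0.0759976613444523
```

Call:
jog_arm:
  series:
    - [-0.08,0,0,-0.0113,1]
    - [-0.1,0,0,0,1]
    - [-0.1,0,0,0,1]
    - [-0.1,0,0,0,1]
    - [-0.1,0,0,0,1]
    - [-0.1,0,0,0,1]
    - [-0.1,0,0,0,1]
    - [-0.08,0,0,0,1]
    - [-0.05,-0.004,0,0,1]
    - [0,0,0,0,1]

```text
time: 25.55
tool_pos: [0.5188, -0.1414, 0.1514]
ee_rot: [-2.116, -2.319, 0.001]
force: [-0.3, 0.7, -0.0]
finger_gap: 1.001
finger_force: 0.0
```

Call:
jog_arm:
  series:
    - [0,0,0,0,1]
    - [0,0,0,0,1]
    - [0,0,0,0,1]
    - [0,0,0,0,1]
    - [0,0,0,0,1]
    - [0,0,0,0,1]
    - [0,0,0,0,1]
    - [0,0,0,0,1]
    - [0,0,0,0,1]
    - [0,0,0,0,1]

```text
time: 26.8
tool_pos: [0.5196, -0.1403, 0.1531]
ee_rot: [2.115, 2.323, -0.0]
force: [0.2, 0.7, 0.7]
finger_gap: 0.998
finger_force: 0.0
```

```bash
python3 - <<'E'
from go import *
w=snap('wrist','w6')
go([.5217,-.139,.015],.0938)
t=snap('top','t6')
cv2.imwrite('pics/w6b.png',np.hstack([cv2.resize(w['image'][0:260,110:410,::-1],(400,347)),cv2.resize(load('w5')['image'][60:260,150:350,::-1],(347,347))]))
print([proj(w,(.5217+.0275*a,-.139+.0275*b,.038)) for a,b in((0,0),(1,0),(-1,0),(0,1),(0,-1))], [(110,0)])
E
```

```text
t 26.85 pos [ 0.5196 -0.1403  0.1531] F [-0.2757  0.9183 -0.0055] gap 0.9999246271674652 0.0 tilt -0.9999999963134992
  shift [0.0022 0.0045 0.2762] turn -7.995151688220023e-05 yaw 0.09367441245095964
[array([260.6416, 179.8723]), array([288.6901, 182.4314]), array([232.4494, 177.3002]), array([263.4554, 151.856 ]), array([257.9763, 206.4096])] [(110, 0)]
```

View pics/w6b.png

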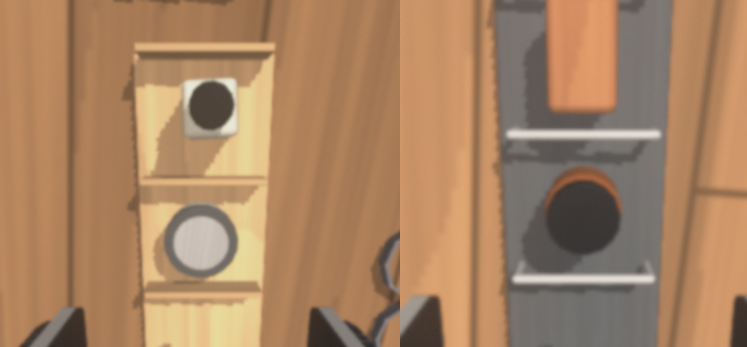

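The tin shows at native (261,180), exactly where predicted (260.6,179.9). The jar stands centred in its steel bay (583,215). Now grasp the tin low.

Call:
jog_arm:
  series:
    - [0.002,0.003,0,0,1]
    - [0,0,0.06,0,1]
    - [0,0,0.08,0,1]
    - [0,0,0.07,0,1]
    - [0,0,0.04,0,1]
    - [0,0,0.02,0,1]
    - [0,0,0.01,0,1]
    - [0,0,0,0,1]
    - [0,0,0,0,0]
    - [0,0,0,0,0]

```text
time: 28.15
tool_pos: [0.5215, -0.1394, 0.0141]
ee_rot: [2.114, 2.322, 0.0]
force: [-5.5, 1.9, 10.4]
finger_gap: 0.621
finger_force: 35.2
```

Call:
jog_arm:
  series:
    - [0,0,0,0,0]
    - [0,0,0,0,0]
    - [0,0,0,0,0]
    - [0,0,0,0,0]
    - [0,0,0,0,0]
    - [0,0,0,0,0]
    - [0,0,0,0,0]
    - [0,0,0,0,0]
    - [0,0,0,0,0]
    - [0,0,0,0,0]

```text
time: 29.4
tool_pos: [0.5215, -0.1394, 0.0142]
ee_rot: [2.114, 2.322, 0.0]
force: [-2.4, 0.6, 5.1]
finger_gap: 0.629
finger_force: 36.0
```

Call:
jog_arm:
  series:
    - [0,0,-0.02,0,0]
    - [0,0,-0.05,0,0]
    - [0,0,-0.08,0,0]
    - [0,0,-0.08,0,0]
    - [0,0,-0.03,0,0]
    - [0,0,0,0,0]
    - [0.04,0,0,0,0]
    - [0.08,0,0,0,0]
    - [0.1,0,0,0,0]
    - [0.1,0,0,0,0]

```text
time: 30.65
tool_pos: [0.5044, 0.0226, 0.1413]
ee_rot: [-2.114, -2.321, 0.002]
force: [0.7, 0.5, -2.2]
finger_gap: 0.623
finger_force: 37.0
```

```bash
python3 - <<'E'
from go import *
go([.4905,.1792,.145],.0759)
E
```

```text
t 30.65 pos [0.5044 0.0226 0.1413] F [ 0.6804  0.4864 -2.1561] gap 0.6233407058262198 36.95024198586907 tilt -0.9999966333571018
  shift [ 0.3144  0.0016 -0.0071] turn 0.011228052849986356 yaw 0.09353698417381764
```

Call:
jog_arm:
  series:
    - [0.08,0,0,0.0113,0]
    - [0.1,0,0,0,0]
    - [0.08,0,0,0,0]
    - [0.05,-0.004,0,0,0]
    - [0.004,0,0,0,0]
    - [0,0,0,0,0]
    - [0,0,0,0,0]
    - [0,0,0,0,0]
    - [0,0,0,0,0]
    - [0,0,0,0,0]

```text
time: 31.9
tool_pos: [0.4915, 0.1763, 0.1431]
ee_rot: [2.136, 2.304, -0.0]
force: [-0.1, -0.2, -0.4]
finger_gap: 0.626
finger_force: 37.0
```

```bash
python3 - <<'E'
from go import *
go([.4905,.1792,.0153],.0759)
w=snap('wrist','w7')
cv2.imwrite('pics/w7b.png',w['image'][120:384,100:412,::-1])
E
```

```text
t 31.9 pos [0.4915 0.1763 0.1431] F [-0.0959 -0.1906 -0.3831] gap 0.6261393102059429 36.950221164206596 tilt -0.9999999904485812
  shift [ 0.006  -0.0015  0.2556] turn -0.00025446326379641914 yaw 0.07550029003992435
```

View pics/w7b.png

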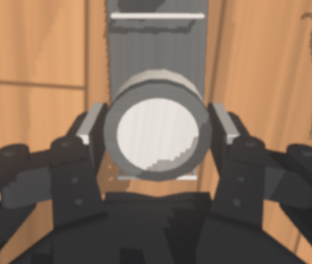

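The tin is held level, centred at crop (158,132). Lower it into the second bay from the right.

Call:
jog_arm:
  series:
    - [0.004,-0.001,0,0,0]
    - [0,0,0.04,0,0]
    - [0,0,0.08,0,0]
    - [0,0,0.06,0,0]
    - [0,0,0.04,0,0]
    - [0,0,0.02,0,0]
    - [0,0,0.014,0,0]
    - [0,0,0.002,0,0]
    - [0,0,0,0,0]
    - [0,0,0,0,0]

```text
time: 33.2
tool_pos: [0.4912, 0.1785, 0.0157]
ee_rot: [2.135, 2.304, 0.001]
force: [-0.2, -0.2, -0.9]
finger_gap: 0.627
finger_force: 37.0
```

```bash
python3 - <<'E'
from go import *
w=load('w7'); p=np.array([.4915,.1763,.1431]); print(onz(w,258,252,.1669)-p)
go([.4905,.1792,.0145],.0759)
E
```

```text
[-0.0007 -0.0003  0.0238]
 t 33.2 pos [0.4912 0.1785 0.0157] F [-0.1899 -0.2361 -0.9224] gap 0.6273040419334428 36.96129364481749 tilt -0.9999993788486709
  shift [ 0.0015 -0.0014  0.0024] turn 2.7545326769534423e-05 yaw 0.07594326809810985
```

Call:
jog_arm:
  series:
    - [0,0,0.002,0,0]
    - [0,0,0,0,0]
    - [0,0,0,0,0.75]
    - [0,0,0,0,1]
    - [0,0,0,0,1]
    - [0,0,0,0,1]
    - [0,0,-0.04,0,1]
    - [0,0,-0.1,0,1]
    - [0,0,-0.1,0,1]
    - [0,0,-0.06,0,1]

```text
time: 34.45
tool_pos: [0.4915, 0.1786, 0.1669]
ee_rot: [2.134, 2.303, 0.003]
force: [0.4, -0.8, 0.6]
finger_gap: 0.999
finger_force: 0.0
```

```bash
python3 - <<'E'
from go import *
go([.5179,-.0497,.04],.0938)
w6=load('w6');t=load('t0')
print(onz(w6,268.25,78.7,.082),[onz(w6,110+u*.75,v*.75,.062) for u,v in ((183,80),(236,79),(237,136),(184,137))])
E
```

```text
t 34.45 pos [0.4915 0.1786 0.1669] F [ 0.3539 -0.7956  0.5863] gap 0.9989879657350984 0.0 tilt -0.9999956012467358
  shift [-0.4592  0.0171  0.2539] turn -0.011327830105361411 yaw 0.07600628607994159
[ 0.5182 -0.0508  0.082 ] [array([ 0.5008, -0.0366,  0.062 ]), array([ 0.532 , -0.0331,  0.062 ]), array([ 0.5366, -0.0652,  0.062 ]), array([ 0.5042, -0.0688,  0.062 ])]
```

Call:
jog_arm:
  series:
    - [-0.06,0,0,-0.025,1]
    - [-0.1,0,0,0,1]
    - [-0.1,0,0,0,1]
    - [-0.1,0,0,0,1]
    - [-0.07,0,0,0,1]
    - [-0.03,0,0,0,1]
    - [0,0,0,0,1]
    - [0,0,0,0,1]
    - [0,0,0,0,1]
    - [0,0,0,0,1]

```text
time: 35.7
tool_pos: [0.516, -0.0494, 0.1642]
ee_rot: [2.088, 2.347, 0.0]
force: [-0.1, -0.7, 0.5]
finger_gap: 0.999
finger_force: 0.0
```

```bash
python3 - <<'E'
from go import *
go([.5182,-.050,.024],.115)
E
```

```text
t 35.7 pos [ 0.516  -0.0494  0.1642] F [-0.07   -0.6978  0.4948] gap 0.9988322188778629 0.0 tilt -0.9999999898247215
  shift [-0.0017  0.0042  0.2803] turn 0.0008521118161166611 yaw 0.11633849411077447
```

Call:
jog_arm:
  series:
    - [-0.002,0.003,0,0,1]
    - [0,0,0.06,0,1]
    - [0,0,0.08,0,1]
    - [0,0,0.07,0,1]
    - [0,0,0.04,0,1]
    - [0,0,0.02,0,1]
    - [0,0,0.01,0,1]
    - [0,0,0,0,1]
    - [0,0,0,0,0]
    - [0,0,0,0,0]

```text
time: 36.95
tool_pos: [0.518, -0.0511, 0.0247]
ee_rot: [2.089, 2.345, 0.0]
force: [-0.4, -0.7, -1.1]
finger_gap: 0.609
finger_force: 0.0
```

Call:
jog_arm:
  series:
    - [0,0,0,0,0]
    - [0,0,0,0,0]
    - [0,0,0,0,0]
    - [0,0,0,0,0]
    - [0,0,0,0,0]
    - [0,0,0,0,0]
    - [0,0,0,0,0]
    - [0,0,0,0,0]
    - [0,0,0,0,0]
    - [0,0,0,0,0]

```text
time: 38.2
tool_pos: [0.518, -0.0511, 0.0246]
ee_rot: [2.089, 2.345, 0.0]
force: [0.5, -0.5, 5.0]
finger_gap: 0.395
finger_force: 35.9
```

Call:
jog_arm:
  series:
    - [0,0,-0.02,0,0]
    - [0,0,-0.05,0,0]
    - [0,0,-0.08,0,0]
    - [0,0,-0.05,0,0]
    - [0,0,0,0,0]
    - [0,0,0,0,0]
    - [0.04,0,0,0,0]
    - [0.06,0,0,0,0]
    - [0.06,0,0,0,0]
    - [0,0,0,0,0]

```text
time: 39.45
tool_pos: [0.5072, 0.0311, 0.123]
ee_rot: [-2.085, -2.347, 0.001]
force: [-0.3, -0.4, -1.4]
finger_gap: 0.387
finger_force: 35.2
```

```bash
python3 - <<'E'
from go import *
go([.4969,.0945,.025],.0759)
E
```

```text
t 39.45 pos [0.5072 0.0311 0.123 ] F [-0.2918 -0.4483 -1.393 ] gap 0.38653870878554103 35.20204961299896 tilt -0.9999978038936354
  shift [ 0.1281 -0.0051  0.1961] turn 0.02696032952179231 yaw 0.11824918658201138
```

Call:
jog_arm:
  series:
    - [0.05,0,0,0.027,0]
    - [0.05,0,0,0,0]
    - [0.026,-0.011,0,0,0]
    - [0,0,0,0,0]
    - [0,0,0,0,0]
    - [0,0,0.04,0,0]
    - [0,0,0.06,0,0]
    - [0,0,0.04,0,0]
    - [0,0,0,0,0]
    - [0,0,0,0,0]

```text
time: 40.7
tool_pos: [0.4975, 0.0906, 0.0543]
ee_rot: [2.139, 2.3, 0.0]
force: [0.4, -0.2, -1.6]
finger_gap: 0.389
finger_force: 35.1
```

```bash
python3 - <<'E'
from go import *
go([.4969,.0945,.025],.0759)
w=snap('wrist','w8')
cv2.imwrite('pics/w8b.png',w['image'][120:384,100:412,::-1])
E
```

```text
t 40.7 pos [0.4975 0.0906 0.0543] F [ 0.4031 -0.22   -1.6391] gap 0.38890658385387405 35.147497057914734 tilt -0.9999999605281378
  shift [ 0.008  -0.0006  0.0586] turn -0.0022586611240287256 yaw 0.07235210340290131
```

View pics/w8b.png

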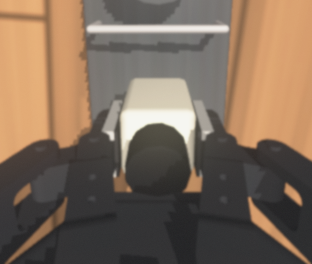

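The bottle is held square over the rightmost bay, below the next divider at crop row 30, with its cap at (158,160). Nudge, lower, release and rise.

Call:
jog_arm:
  series:
    - [0.007,0,0,-0.002,0]
    - [0,0,0,0,0]
    - [0,0,0.03,0,0]
    - [0,0,0.02,0,0]
    - [0,0,0.006,0,0]
    - [0,0,0.002,0,0]
    - [0,0,0,0,0]
    - [0,0,0,0,0]
    - [0,0,0,0,0]
    - [0,0,0,0,0]

```text
time: 42.0
tool_pos: [0.4971, 0.0943, 0.0252]
ee_rot: [2.135, 2.304, 0.0]
force: [0.4, -0.2, -0.5]
finger_gap: 0.393
finger_force: 35.3
```

```bash
python3 - <<'E'
from go import *
go([.4969,.0945,.0248],.0759)
E
```

```text
t 42.0 pos [0.4971 0.0943 0.0252] F [ 0.4032 -0.2035 -0.4672] gap 0.3929512929090924 35.32799005508423 tilt -0.9999999816689268
  shift [ 0.0004 -0.0003  0.0007] turn 1.3267542734492856e-05 yaw 0.07592084060739292
```

Call:
jog_arm:
  series:
    - [0,0,0,0,0.5]
    - [0,0,0,0,0.8]
    - [0,0,0,0,1]
    - [0,0,0,0,1]
    - [0,0,0,0,1]
    - [0,0,-0.04,0,1]
    - [0,0,-0.1,0,1]
    - [0,0,-0.1,0,1]
    - [0,0,-0.06,0,1]
    - [0,0,0,0,1]

```text
time: 43.25
tool_pos: [0.4986, 0.0942, 0.1778]
ee_rot: [2.133, 2.302, 0.004]
force: [-0.1, -1.2, -0.3]
finger_gap: 1.002
finger_force: 0.0
```

Call:
jog_arm:
  series:
    - [-0.08,0,0,0,1]
    - [-0.1,0,0,0,1]
    - [-0.1,0,0,0,1]
    - [-0.1,0,0,0,1]
    - [-0.1,0,0,0,1]
    - [-0.1,0,0,0,1]
    - [-0.08,0,0,0,1]
    - [-0.04,0,0,0,1]
    - [0,0,0,0,1]
    - [0,0,0,0,1]

```text
time: 44.5
tool_pos: [0.5235, -0.2534, 0.1748]
ee_rot: [-2.134, -2.304, -0.0]
force: [-0.1, 0.4, 0.3]
finger_gap: 1.005
finger_force: 0.0
```

```bash
python3 - <<'E'
from go import *
s=snap('scene','s9');t=snap('top','t9')
cv2.imwrite('pics/f.png',np.vstack([cv2.resize(t['image'][120:255,80:380,::-1],(667,300),interpolation=cv2.INTER_CUBIC),cv2.resize(s['image'][150:285,160:460,::-1],(667,300),interpolation=cv2.INTER_CUBIC)]))
E
```

```text
(no output)
```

View pics/f.png

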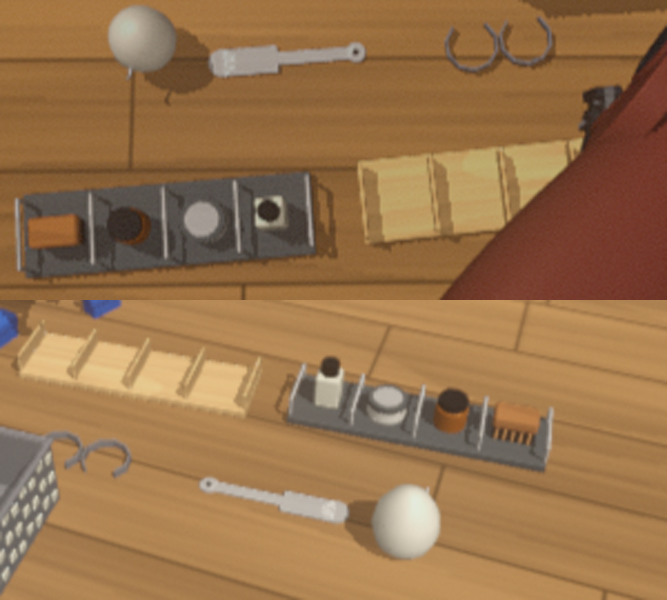

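All four stand upright, one per bay: brush (53,232), jar (128,225), tin (202,219), bottle (268,211) in the top crop. The bystanders are untouched. I check the centring once more and hand in.

```bash
python3 - <<'E'
from go import *
t=load('t9')
for k,u,v,z,g in (('brush',53,232,.052,(.4776,.3488)),('jar',127,225,.058,(.484,.264)),('tin',202,219,.038,(.4905,.1792)),('bottle',268,211,.082,(.4969,.0945))):
    print(k,onz(t,80+u*.45,120+v*.45,z)[:2]-g)
print(env.sign_off())
E
```

```text
brush [-0.0032 -0.0043]
jar [-0.0027 -0.0056]
tin [-0.0014 -0.003 ]
bottle [-0.0031 -0.0004]
the job is handed in; nothing more can be done
None
```

The brush, jar, tin and bottle now stand upright on the steel rack in reverse order (brush leftmost, bottle rightmost), each within about 6 mm of its bay's centre; the job took about 45 s, the egg, shoe horn and clips were left alone, and it is handed in with the verdict not shown.

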